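Hang the rinsed tumblers on the draining pegs

ROBOT

A 6-joint arm with a two-finger parallel gripper is mounted at the origin on the work surface. World frame = base frame: x ahead of the robot, y to its left, z up, the work surface at z = 0. Lengths are in m, angles in degrees, forces in N, time in s.
With the tool pointing down it reaches from about 0.325 to 0.875 m from the base axis. Payload 4.4 kg.
Tool frame: the origin (TCP) lies midway between the tips of the shut fingers; the grasp point (between the pads) lies 19 mm behind it; y points along the fingers, x is the direction in which the jaws open and shut, and the axes are right-handed (so a half turn about y gives the same grasp; the last joint's range is limited). The gripper opens to 85 mm and grips with 20 to 120 N. Pads are 22 mm wide; open, the fingers measure 114 mm over their backs; the gripper's body (76 mm by 85 mm) begins 54 mm behind the grasp point. The pads swing forward as they close: fully open they stand 13 mm farther back than shut.
Start: joints at [61.793, 11.837, 88.321, -0, 79.842, -8.623], TCP at [0.193, 0.542, 0.231] pointing down, gripper open.
Joint ranges: [-156.59, 156.59], [-49.26, 127.26], [12.9, 141.05], [-63.56, 243.56], [4.71, 150.69], [-161.64, 161.64]. Speed limits (degrees/s): [159.86, 159.86, 180, 180, 180, 180].

INTERFACE

Orientations are given as [roll, pitch, yaw] about the fixed x, y, z axes, in that order (R = Rz(yaw) Ry(pitch) Rx(roll)).
In Python, from bench import readout, viewer, order, spotter gives the robot as it stands.
- The arm moves only by the tool carry_out, never from a script. Its argument "increments" is a list that holds one entry, the list of rows, each a list of 7 numbers: the shift along the world's x, y, z normalised to -1 to 1, where 1 is 100 mm, then the turn, a rotation vector about the world's x, y, z normalised to -1 to 1, where 1 is pi/2 rad, then the gripper's target within -1 to 1 (shut at 1, half-way at 0, fully open at -1). In form: [[[x, y, z, rx, ry, rz, gripper], ...]]. A call has 1 to 12 rows; each row is the pose to reach, as a shift and turn from the pose commanded when the call began; what a row does not reach only later rows make up. A row lasts 1/10 s, in which the tool goes at most 50 mm and 8.59 degrees, less where a joint would pass 70% of its speed; a pose out of reach is approached as far as the arm can. A call with a number of a shift or a turn outside -1 to 1 is refused whole. A call with a gripper value outside its range is refused whole. The fingers move at their own pace and stop on an object; "force" is the grip in N (left out, the last holds). Time passes only in rows, so rows that repeat a pose let the fingers close. It gives the time, the measured TCP pose, the force and the opening at its end, in the units of the state.
- readout.state(): the state, without advancing time (a new reading comes with each control period).
- viewer.read_camera(name): name is "scene" or "top" or "wrist"; returns (picture, depth): 384x512x3 uint8, red, green, blue; 384x512 float32, m along the optical axis (not along the pixel's ray), 0 where there is no reading.
- viewer.calibration(name): a dict with "mtx" (3x3 intrinsics, pixels), "dist_coeffs" ([k1, k2, p1, p2, k3] as OpenCV has them; the pictures are not rectified), "xyz" and "rotation" of the camera in the world; the wrist camera has in their place "T_tool_cam" (4x4, takes a point from camera to tool coordinates, whose origin is the TCP and whose axes are the tool frame's). Camera axes: x right, y up, looking along -z (the intrinsics and any distortion apply to the point x, -y, -z); pixel columns grow to the right and rows downward; lengths in m; the calibration is good to about 2 mm. A picture is of the moment at which its call begins: read the wrist's pose just before it. calibration takes no time and is no camera call.
- order.close_job(): hands the job in, once; it reports no verdict.
Trained networks look in the newest picture that a camera, given by its name, has taken for a name from the list of things; names that differ only in an ending like _2 or _b are one class to them, and where a whole thing is asked for, a point or a joint stands for the part that bears it (a point fixed in the world has none). Each returns a list of dicts, best first, with "score" (0 to 1); they miss things now and then, are a little off and sometimes report something else, mostly with a low value. They report only what shows in the picture. A call takes as long as a camera call.
- spotter.boxes_of(camera, thing): "bbox" ([centre column, centre row, width, height] in pixels, round what is visible of it).
- spotter.masks_of(camera, thing): "pixels" (384x512 bool, what is visible of it) and "bbox" ([centre column, centre row, width, height] in pixels, round what is visible of it).
- spotter.mark_of(camera, thing): "uv" ([column, row] in pixels: a listed point, or the origin of a listed thing).
The state is a dict: "time_s": time; "qpos": joint angles; "joint_vel": joint speeds; "joint_torque": joint torques, N m; "tool_pos": TCP position; "tcp_rot": TCP orientation; "wrist_force": force on the tool from outside, world axes, zero at the start; "torque": the same for the moment, N m; "grip_width": opening from 0.0 (shut) to 1.0 (fully open).
Only numpy, scipy, OpenCV 4.12 (cv2) and the standard library are available. Lean on these libraries where they do the work, as an engineer would, in place of code of your own. Each camera call takes 0.05 s, during which the arm holds its last target.

TASK

Hang the blue and the green tumbler mouth-down on the two slanted pegs of the draining rack, one on each peg: slide each on tilted in line with its peg until you feel its inside bottom come to rest on the peg's tip, press lightly for a moment, and only then let go, so that it hangs and drains. The pegs are pulled out to different lengths; do not drop a tumbler, do not push hard, and leave everything else where it is.

Things in the scene. Friction and masses are not known exactly. Their poses are not given: they have to be found in the camera images.
- cup_blue: Blue plastic tumbler, mouth-down on the shelf at the start. Tapered, round, no handle: 95 mm long, outer diameter 68 mm at the mouth, 58 mm at the closed end; wall 3 mm, closed end 4 mm; inner diameter 62 mm at the mouth, 52 mm at the inside floor; 50 to 100 g. Origin: centre of the mouth (rim plane); z points from mouth to closed end (up while it stands mouth-down).
- cup_green: Green plastic tumbler, mouth-down on the shelf at the start. Tapered, round, no handle: 95 mm long, outer diameter 68 mm at the mouth, 58 mm at the closed end; wall 3 mm, closed end 4 mm; inner diameter 62 mm at the mouth, 52 mm at the inside floor; 50 to 100 g. Origin: centre of the mouth (rim plane); z points from mouth to closed end (up while it stands mouth-down).
- cup_blue_floor (a point): Centre of the blue tumbler's inside floor, 91 mm from the mouth along the cup's z axis.
- cup_green_floor (a point): Centre of the green tumbler's inside floor, 91 mm from the mouth along the cup's z axis.
- rack: Draining rack fixed to the shelf: grey drip tray 190 (x) by 340 (y) by 16 mm high; uprights 86 mm high at y = -155 and +155 mm carry a level steel bar along y, top at 80 mm, at x = +45 mm. Two pegs stand on the bar at y = +70 and -70 mm and lean to the rack's front (-x), over the tray. Origin: centre of the tray's underside; x to its back, z up.
- peg_left: Left (rack's +y) peg. Origin: on its axis at the foot, 80 mm above the shelf; z runs foot to tip, 38 degrees from vertical to the rack's front. A black sleeve (diameter 23 mm) ends at z = 20 mm; from it a stiff 16 mm rod is drawn out by an unreported amount: its ball tip is at z = 120 to 150 mm, different on each peg, to be felt or seen. The black rubber tip is sprung (1.5 N per mm, 12 mm). A cup is seated when its inside floor meets the tip.
- peg_right: Right (rack's -y) peg. Origin: on its axis at the foot, 80 mm above the shelf; z runs foot to tip, 38 degrees from vertical to the rack's front. A black sleeve (diameter 23 mm) ends at z = 20 mm; from it a stiff 16 mm rod is drawn out by an unreported amount: its ball tip is at z = 120 to 150 mm, different on each peg, to be felt or seen. The black rubber tip is sprung (1.5 N per mm, 12 mm). A cup is seated when its inside floor meets the tip.
- tuna: Closed tuna tin, bystander, 68 mm in diameter, 36 mm high. Origin: centre of its underside.
- jar: Frosted glass jar with a closed hinged lid, bystander, 84 mm in diameter, 116 mm high, with wire hinge and clasp standing out 8 mm. Origin: centre of its underside.
- whisk: Flat steel whisk lying down, bystander, 250 mm long along its x axis (handle to -x), 62 mm wide, 16 mm high. Origin: under the joint of handle and wires.
- spatula: Orange silicone spatula head lying flat, bystander, about 105 by 55 mm, 16 mm high. Origin: under its middle.
- spice: Amber spice jar with black cap, bystander, 44 mm in diameter, 95 mm high. Origin: centre of its underside.

How it is judged:
By the outcome, as a careful person would: the job done as asked, in the order asked, and still so for the second after the job is handed in, with the robot touching nothing.
It also fails if it takes over 69 s, if anything falls off the work surface, if the arm or the gripper's body presses on something with over 40 N, if the wrist force passes 120 N, or if a joint passes its speed limit or range.

## Working session

There is one attempt and no reset: what is moved stays moved. The work goes in short steps, Python scripts to look and compute and a tool call to move; the robot and the scene stay as the last step left them, time stands still between calls to the robot, and variables do not carry over. Pictures are saved under pics/ and viewed, and the job is handed in when it is done.

Besides the shell and the picture viewer there is one more tool, called after ">>>" as name([rows], argument=value, ...), one row to a line, values as JSON. carry_out: Moves the arm, as the interface text tells. Its arguments: {"type":"object","properties":{"increments":{"type":"array"},"force":{"type":"number"}},"required":["increments"]}

```bash
ls; mkdir -p pics; cat > h.py <<'E'
import numpy as np, cv2
from bench import readout, viewer, order, spotter
from scipy.spatial.transform import Rotation as R
def cam(name):
    s=readout.state(); p,d=viewer.read_camera(name); c=viewer.calibration(name)
    K=np.array(c["mtx"]);D=np.array(c["dist_coeffs"],float)
    if "T_tool_cam" in c:
        T=np.eye(4);T[:3,:3]=R.from_euler('xyz',s["tcp_rot"],degrees=True).as_matrix();T[:3,3]=s["tool_pos"];T=T@np.array(c["T_tool_cam"])
    else:
        T=np.eye(4);r=np.array(c["rotation"],float)
        T[:3,:3]=r if r.shape==(3,3) else (R.from_euler('xyz',r,degrees=True).as_matrix() if r.size==3 else None);T[:3,3]=c["xyz"]
    return p,d,K,D,T
def save(n,p): cv2.imwrite('pics/'+n+'.png',p[:,:,::-1])
def cloud(d,K,D,T,mask=None):
    m=(d>0) if mask is None else (d>0)&mask
    v,u=np.nonzero(m); z=d[v,u]
    n=cv2.undistortPoints(np.stack([u,v],1).astype(float).reshape(-1,1,2),K,D)[:,0]
    P=np.stack([n[:,0]*z,-n[:,1]*z,-z],1)
    return P@T[:3,:3].T+T[:3,3],u,v
def proj(X,K,D,T):
    X=np.atleast_2d(X); Y=(X-T[:3,3])@T[:3,:3]; Y=Y*[1,-1,-1]
    return cv2.projectPoints(Y,np.zeros(3),np.zeros(3),K,D)[0][:,0]
E
python3 - <<'E'
from h import *
print(readout.state())
for n in ("scene","top","wrist"):
    p,d,K,D,T=cam(n); save(n+'0',p); np.savez('c_'+n,p=p,d=d,K=K,D=D,T=T); c=viewer.calibration(n); print(n,c)
E
```

```text
pics
{'time_s': 0.0, 'qpos': array([ 6.17936431e+01,  1.18844692e+01,  8.84068876e+01, -1.29667172e-04,
        7.98428964e+01, -8.62449503e+00]), 'joint_vel': array([-0.04774105,  0.10023467, -0.08687927,  0.0087499 ,  0.06839917,
       -0.03320595]), 'joint_torque': array([ 4.65425146e-04, -3.83032572e+01, -2.91597015e+01, -3.86198481e-04,
        1.05771568e-02,  3.86767418e-08]), 'tool_pos': array([0.19236545, 0.54103954, 0.23010632]), 'tcp_rot': array([-89.97999375,   0.13275431,  70.4181843 ]), 'wrist_force': array([-0.05672254, -0.05310599, -0.50805985]), 'torque': array([-0.00956541, -0.01428588,  0.03989616]), 'grip_width': 0.9967874377123874}
scene {'mtx': array([[392.80067339,   0.        , 255.53658011],
       [  0.        , 392.80067339, 194.28873615],
       [  0.        ,   0.        ,   1.        ]]), 'dist_coeffs': array([0.02401982, 0.        , 0.        , 0.        , 0.        ]), 'xyz': array([ 1.16005531, -0.38898759,  0.81348756]), 'rotation': array([43.214603  , -0.22293022, 59.5004759 ])}
top {'mtx': array([[397.26082254,   0.        , 256.7838962 ],
       
[... 212 characters left out ...]
 -0.05116062,  1.33503735]), 'rotation': array([  4.60820081,   0.21322397, -90.45068205])}
wrist {'mtx': array([[278.05595088,   0.        , 248.12562092],
       [  0.        , 278.05595088, 187.8977169 ],
       [  0.        ,   0.        ,   1.        ]]), 'dist_coeffs': array([0.02000665, 0.        , 0.        , 0.        , 0.        ]), 'T_tool_cam': array([[ 9.99999664e-01, -5.48416616e-04, -6.09105943e-04,
         7.61859641e-04],
       [-4.36272863e-04,  2.72969431e-01, -9.62022609e-01,
        -1.42508048e-01],
       [ 6.93856486e-04,  9.62022551e-01,  2.72969100e-01,
         6.86858468e-02],
       [ 0.00000000e+00,  0.00000000e+00,  0.00000000e+00,
         1.00000000e+00]])}
```

View pics/scene0.png

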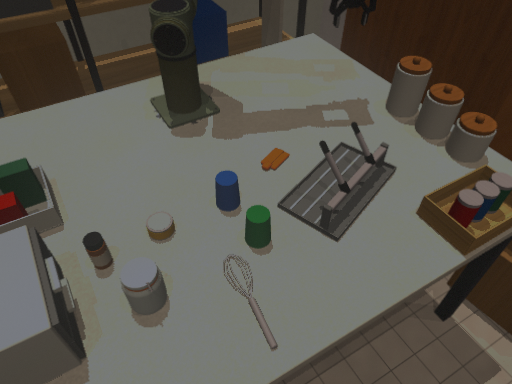

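View pics/top0.png

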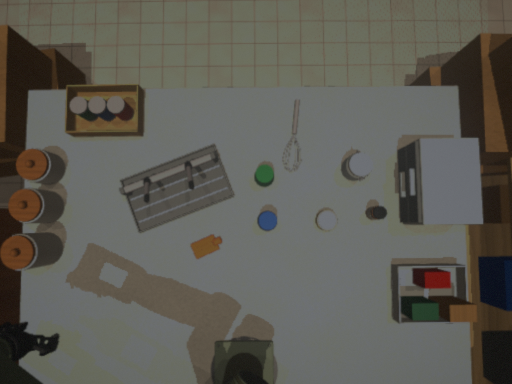

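View pics/wrist0.png

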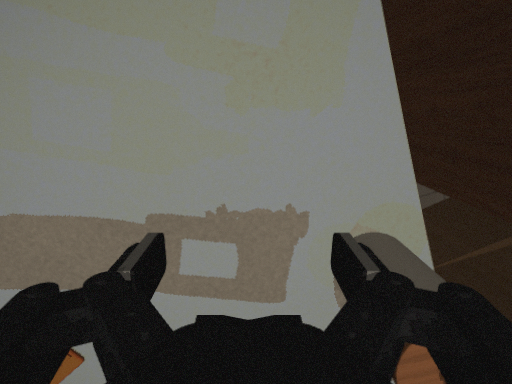

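The scene view shows the blue cup at (228,191), the green one at (258,227), and the rack near (340,188) with both pegs leaning to the front-left. In the top view the blue cup is at (268,220), the green one at (264,175), and the rack is around (178,188). The wrist camera sees only table. Next I'll localize them.

```bash
cat > m.py <<'E'
from h import *
for n in ("top","scene"):
    z=np.load(f'c_{n}.npz'); p,d,K,D,T=[z[k] for k in "pdKDT"]
    X,u,v=cloud(d,K,D,T); print(n,len(X))
    for th in ("cup_blue","cup_green","rack","peg_left","peg_right","jar","tuna","spatula","whisk"):
        r=spotter.masks_of(n,th)
        for q in r[:2]:
            if q["score"]<.3: print(th,'low',q["score"],q["bbox"]);continue
            Y,_,_=cloud(d,K,D,T,q["pixels"])
            print(n,th,round(q["score"],2),np.round(q["bbox"]),len(Y),np.round(np.median(Y,0),3),'lo',np.round(np.percentile(Y,3,0),3),'hi',np.round(np.percentile(Y,97,0),3))
        if r: np.save(f'mask_{n}_{th}.npy',r[0]["pixels"])
E
python3 m.py
```

```text
top 195859
top cup_blue 0.71 [267. 223.  23.  20.] 314 [ 0.49  -0.076  0.094] lo [ 0.465 -0.103  0.01 ] hi [ 0.518 -0.05   0.099]
top cup_green 0.85 [264. 176.  22.  20.] 363 [ 0.634 -0.07   0.093] lo [ 0.608 -0.099  0.   ] hi [ 0.666 -0.042  0.098]
top cup_green 0.69 [325. 222.  18.  17.] 356 [ 0.489 -0.272  0.036] lo [ 0.462 -0.301  0.023] hi [ 0.518 -0.242  0.041]
top rack 0.73 [177. 188. 112.  89.] 5729 [0.599 0.222 0.005] lo [ 0.487  0.067 -0.001] hi [0.715 0.375 0.125]
top rack 0.61 [374. 214.  22.  14.] 266 [ 0.512 -0.422  0.09 ] lo [ 0.49  -0.456 -0.   ] hi [ 0.531 -0.41   0.098]
peg_left low 0.21 [355.1, 165.8, 33.5, 32.3]
top peg_right 0.55 [189. 177.  10.  34.] 167 [0.634 0.16  0.133] lo [0.587 0.139 0.005] hi [0.676 0.182 0.195]
top jar 0.77 [355. 164.  31.  31.] 707 [ 0.657 -0.361  0.112] lo [ 0.623 -0.4    0.024] hi [ 0.698 -0.33   0.118]
top jar 0.65 [326. 221.  17.  14.] 367 [ 0.491 -0.272  0.036] lo [ 0.462 -0.304  0.005] hi [ 0.519 -0.242  0.041]
top tuna 0.79 [326. 222.  22.  15.] 319 [ 0.489 -0.272  0.036] lo [ 0.462 -0.301  0.03 ] hi [ 0.515 -0.243  0.041]
top tu
[... 969 characters left out ...]
.175]
scene peg_right 0.81 [335. 169.  24.  54.] 318 [0.633 0.154 0.135] lo [0.59  0.136 0.085] hi [0.675 0.171 0.193]
scene jar 0.77 [146. 284.  41.  61.] 2059 [ 0.685 -0.373  0.1  ] lo [ 0.633 -0.409  0.013] hi [ 0.703 -0.335  0.116]
scene tuna 0.56 [161. 226.  26.  32.] 666 [ 0.502 -0.278  0.036] lo [ 0.462 -0.308  0.002] hi [ 0.523 -0.246  0.04 ]
scene spatula 0.67 [273. 160.  26.  21.] 377 [0.415 0.119 0.011] lo [0.38  0.075 0.005] hi [0.442 0.164 0.016]
scene spatula 0.3 [261. 319.  37.  57.] 411 [ 0.835 -0.182  0.015] lo [ 0.765 -0.193  0.004] hi [ 0.898 -0.168  0.019]
scene whisk 0.94 [250. 303.  54.  93.] 680 [ 0.821 -0.182  0.013] lo [ 0.66  -0.193 -0.001] hi [ 0.899 -0.155  0.018]
```

```bash
cat > fit.py <<'E'
from h import *
from scipy.optimize import least_squares, minimize
C={n:[np.load(f'c_{n}.npz')[k] for k in "pdKDT"] for n in ("top","scene")}
# cups
for th,g in (("cup_blue",(.49,-.076)),("cup_green",(.634,-.07))):
    for ns in (("top",),("scene",),("top","scene")):
        P=[]
        for n in ns:
            p,d,K,D,T=C[n]; X,_,_=cloud(d,K,D,T); 
            P.append(X[(np.hypot(X[:,0]-g[0],X[:,1]-g[1])<.05)&(X[:,2]>.012)&(X[:,2]<.105)])
        P=np.vstack(P)
        def f(q):
            r=np.hypot(P[:,0]-q[0],P[:,1]-q[1]); rr=.034-.005*P[:,2]/.095
            a=(r-rr); b=P[:,2]-.095-q[2]
            return np.where((r<.026),b,a)
        s=least_squares(f,[*g,0],loss='soft_l1',f_scale=.002); print(th,ns,len(P),np.round(s.x,4),'rms',np.median(abs(s.fun)))
# rack: points
def dist(x,P,full=False):
    yaw,cx,cy,lz=x[0],x[1],x[2],0
    Q=P.copy(); Q[:,0]-=cx;Q[:,1]-=cy
    c,s=np.cos(yaw),np.sin(yaw)
    return np.stack([c*Q[:,0]+s*Q[:,1],-s*Q[:,0]+c*Q[:,1],Q[:,2]],1)
A=np.array([-np.sin(np.radians(38)),0,np.cos(np.radians(38))])
def axd(L,y):
    q=L-np.array([.045,y,.08]); t=q@A; e=q-t[:,None]*A
    return np.linalg.norm(e,axis=1),t,e
for ns in (("top",),("scene",),("top","scene")):
    P=np.vstack([cloud(*C[n][1:])[0] for n in ns])
    P=P[(P[:,0]>.44)&(P[:,0]<.76)&(P[:,1]>.03)&(P[:,1]<.42)&(P[:,2]>.09)&(P[:,2]<.3)]
    x=np.array([np.radians(22),.6,.22])
    for w in (.03,.02,.015,.012,.012):
        L=dist(x,P); S=[]
        for i,y in enumerate((.07,-.07)):
            r,t,e=axd(L,y); S.append((r<w)&(t>.03)&(t<.16))
        f=lambda x:np.concatenate([axd(dist(x,P[m]),y)[0]-.008 for m,y in zip(S,(.07,-.07))])
        s=least_squares(f,x,loss='soft_l1',f_scale=.002); x=s.x
    print(ns,[m.sum() for m in S],np.degrees(x[0]),x[1:],np.median(abs(s.fun)))
    L=dist(x,P)
    for m,y in zip(S,(.07,-.07)):
        r,t,e=axd(L[m],y); print(' top t',np.round(np.sort(t)[-6:],4))
        for lo,hi in ((.03,.07),(.07,.11),(.11,.15)):
            k=(t>lo)&(t<hi); print('   ',k.sum(),np.round(np.median(r[k]),4))
    np.save('rack_%d.npy'%len(ns),x)
# tray
x=np.load('rack_2.npy')
for n in C:
    P=cloud(*C[n][1:])[0];L=dist(x,P)
    k=(abs(L[:,0])<.13)&(abs(L[:,1])<.2)&(L[:,2]>.011)&(L[:,2]<.03); print(n,'tray',np.round(np.percentile(L[k],[1,99],axis=0),3))
    k=(abs(L[:,0]-.045)<.05)&(abs(L[:,1])<.14)&(L[:,2]>.06)&(L[:,2]<.086)&(abs(abs(L[:,1])-.07)>.03); print(n,'bar',np.round(np.percentile(L[k],[2,50,98],axis=0),3))
E
python3 fit.py
```

```text
cup_blue ('top',) 311 [ 4.904e-01 -7.910e-02 -4.000e-04] rms 0.001332856340199473
cup_blue ('scene',) 793 [ 4.894e-01 -8.030e-02  2.000e-04] rms 0.0008235385674510313
cup_blue ('top', 'scene') 1104 [ 4.895e-01 -8.010e-02 -1.000e-04] rms 0.000976279219115518
cup_green ('top',) 344 [ 0.6385 -0.0702 -0.0007] rms 0.0010997009167056306
cup_green ('scene',) 914 [ 6.371e-01 -7.170e-02  4.000e-04] rms 0.0006865568902960414
cup_green ('top', 'scene') 1258 [ 6.373e-01 -7.150e-02  1.000e-04] rms 0.0008593357587641794
('top',) [np.int64(97), np.int64(113)] 20.946560720535313 [0.60132565 0.22207185] 0.000933502475094656
 top t [0.1217 0.1225 0.1228 0.1238 0.1242 0.1254]
    34 0.0084
    36 0.0084
    27 0.0065
 top t [0.1427 0.143  0.1433 0.1436 0.1442 0.1465]
    32 0.0078
    35 0.008
    46 0.007
('scene',) [np.int64(197), np.int64(273)] 20.8116794733772 [0.60157358 0.22121072] 0.0008746873501514546
 top t [0.1205 0.1209 0.1211 0.1217 0.122  0.1222]
    85 0.008
    84 0.0079
    28 0.0081
 top t [0.1425 0.1425 0.143  0.1438 0.144  0.1455]
    94 0.0079
    93 0.0081
    86 0.0075
('top', 'scene') [np.int64(295), np.int64(386)] 20.876081744109758 [0.60152485 0.22140964] 0.0009065236199849742
 top t [0.1221 0.1226 0.1228 0.1238 0.1242 0.1254]
    120 0.0081
    120 0.008
    55 0.0074
 top t [0.1435 0.1439 0.1441 0.1442 0.1456 0.1464]
    126 0.0079
    128 0.0082
    132 0.0076
top tray [[-0.095 -0.168  0.011]
 [ 0.096  0.17   0.022]]
top bar [[ 0.034 -0.136  0.067]
 [ 0.044  0.001  0.079]
 [ 0.056  0.137  0.084]]
scene tray [[-0.095 -0.172  0.011]
 [ 0.095  0.169  0.029]]
scene bar [[ 0.035 -0.137  0.066]
 [ 0.048 -0.009  0.08 ]
 [ 0.056  0.135  0.083]]
```

```bash
cat > tg.py <<'E'
from h import *
yaw,cx,cy=np.load('rack_2.npy'); M=R.from_euler('z',yaw).as_matrix()
A=M@np.array([-np.sin(np.radians(38)),0,np.cos(np.radians(38))])
foot={k:np.array([cx,cy,0])+M@np.array([.045,y,.08]) for k,y in (("left",.07),("right",-.07))}
tip=dict(left=.1225,right=.144)
if __name__=='__main__':
    print('A',A)
    for k in foot:
        print(k,'foot',foot[k].round(4),'tip',(foot[k]+A*tip[k]).round(4))
        for g in (.075,.055,.0,-.051): print('  TCP tip%+.3f'%g,(foot[k]+A*(tip[k]+g)).round(4))
E
python3 tg.py
```

```text
A [-0.57524534 -0.21938972  0.78801075]
left foot [0.6186 0.3029 0.08  ] tip [0.5482 0.276  0.1765]
  TCP tip+0.075 [0.505  0.2595 0.2356]
  TCP tip+0.055 [0.5165 0.2639 0.2199]
  TCP tip+0.000 [0.5482 0.276  0.1765]
  TCP tip-0.051 [0.5775 0.2872 0.1363]
right foot [0.6685 0.172  0.08  ] tip [0.5857 0.1404 0.1935]
  TCP tip+0.075 [0.5425 0.124  0.2526]
  TCP tip+0.055 [0.554  0.1284 0.2368]
  TCP tip+0.000 [0.5857 0.1404 0.1935]
  TCP tip-0.051 [0.615  0.1516 0.1533]
```

>>> carry_out([
  [[0.25,-0.8,0.1,0,0,0.2,-1],[0.5,-1,0.2,0,0,0.3,-1],[0.5,-1,0.2,0,0,0.45,-1],[0.5,-1,0.2,0,0,0.45,-1],[0.5,-1,0.2,0,0,0.45,-1]],
], force=40)

```text
time_s: 1.55
tool_pos: [0.2434, 0.4412, 0.2518]
tcp_rot: [-90.0, -0.0, 111.1]
wrist_force: [-0.2, 0.0, 0.1]
grip_width: 1.002
```

>>> carry_out([
  [[0.25,-0.5,0,0,0,0,-1],[0.5,-1,0,0,0,0,-1],[0.5,-1,0,0,0,0,-1]],
])

```text
time_s: 1.85
tool_pos: [0.294, 0.3387, 0.2512]
tcp_rot: [-90.0, 0.1, 110.7]
wrist_force: [-0.1, 0.9, -0.6]
grip_width: 1.001
```

>>> carry_out([
  [[0.25,-0.5,0,0,0,0,-1],[0.5,-1,0,0,0,0,-1],[0.5,-1,0,0,0,0,-1]],
])

```text
time_s: 2.15
tool_pos: [0.3443, 0.2389, 0.2516]
tcp_rot: [-90.1, 0.1, 110.6]
wrist_force: [-0.1, 0.3, -0.1]
grip_width: 1.001
```

>>> carry_out([
  [[0.25,-0.5,0,0,0,0,-1],[0.5,-1,0,0,0,0,-1],[0.5,-1,0,0,0,0,-1]],
])

```text
time_s: 2.45
tool_pos: [0.3945, 0.139, 0.2517]
tcp_rot: [-90.1, 0.1, 110.6]
wrist_force: [-0.7, 0.4, -0.5]
grip_width: 1.002
```

>>> carry_out([
  [[0.25,-0.5,0,0,0,0,-1],[0.5,-1,0,0,0,0,-1],[0.5,-1,0,0,0,0,-1]],
])

```text
time_s: 2.75
tool_pos: [0.4446, 0.0392, 0.2516]
tcp_rot: [-90.1, 0.1, 110.7]
wrist_force: [-0.2, 0.9, 0.1]
grip_width: 0.996
```

>>> carry_out([
  [[0.23,-0.5,0,0,0,0,-1],[0.465,-1,0,0,0,0,-1],[0.465,-1,0,0,0,0,-1],[0.465,-1,0,0,0,0,-1]],
])

```text
time_s: 3.15
tool_pos: [0.4897, -0.0582, 0.251]
tcp_rot: [-90.0, -0.1, 110.8]
wrist_force: [-0.6, 0.2, -0.4]
grip_width: 0.998
```

>>> carry_out([
  [[0,-0.22,0,0,0,0,-1],[0,-0.22,-0.3,0,0,0,-1],[0,-0.22,-0.3,0,0,0,-1],[0,-0.22,-0.3,0,0,0,-1]],
])

```text
time_s: 3.55
tool_pos: [0.4882, -0.078, 0.2208]
tcp_rot: [-89.9, -0.1, 111.0]
wrist_force: [0.7, -0.8, 0.1]
grip_width: 1.001
```

```bash
python3 - <<'E'
from h import *
from scipy.optimize import least_squares
p,d,K,D,T=cam("wrist"); save('w1',p)
X,_,_=cloud(d,K,D,T)
for g in ((.4895,-.08),(.6373,-.0715)):
    P=X[(np.hypot(X[:,0]-g[0],X[:,1]-g[1])<.05)&(X[:,2]>.012)&(X[:,2]<.105)]
    def f(q):
        r=np.hypot(P[:,0]-q[0],P[:,1]-q[1]); rr=.034-.005*P[:,2]/.095
        return np.where(r<.026,P[:,2]-.095-q[2],r-rr)
    s=least_squares(f,[*g,0],loss='soft_l1',f_scale=.002); print(len(P),s.x.round(4),np.median(abs(s.fun)))
print(readout.state()["tool_pos"])
E
```

```text
3154 [ 4.883e-01 -7.950e-02 -3.000e-04] 0.0003967159688839427
3437 [ 6.364e-01 -7.050e-02 -1.000e-04] 0.00043771490565248656
[ 0.48911321 -0.07855144  0.22179575]
```

>>> carry_out([
  [[0,0,-0.4,0,0,0,-1],[0,0,-0.8,0,0,0,-1],[0,0,-1,0,0,0,-1]],
])

```text
time_s: 3.9
tool_pos: [0.4881, -0.0787, 0.1196]
tcp_rot: [-89.9, -0.1, 111.0]
wrist_force: [-0.1, 0.8, -0.6]
grip_width: 1.002
```

>>> carry_out([
  [[0,0,-0.3,0,0,0,-1],[0,0,-0.6,0,0,0,-1],[0,0,-0.81,0,0,0,-1],[0,0,-0.81,0,0,0,-1],[0,0,-0.81,0,0,0,-1]],
])

```text
time_s: 4.4
tool_pos: [0.4902, -0.0799, 0.0414]
tcp_rot: [-90.1, 0.0, 111.0]
wrist_force: [0.2, 0.2, 1.2]
grip_width: 0.997
```

>>> carry_out([
  [[0,0,0,0,0,0,1],[0,0,0,0,0,0,1],[0,0,0,0,0,0,1],[0,0,0,0,0,0,1],[0,0,0,0,0,0,1],[0,0,0,0,0,0,1],[0,0,0,0,0,0,1],[0,0,0,0,0,0,1]],
], force=40)

```text
time_s: 5.2
tool_pos: [0.4916, -0.0813, 0.0428]
tcp_rot: [-90.2, 0.2, 110.9]
wrist_force: [0.1, -0.4, 6.3]
grip_width: 0.719
```

>>> carry_out([
  [[0,0,0.05,0,0,0,1],[0,0,0.2,0,0,0,1],[0,0,0.5,0,0,0,1],[0,0,0.8,0,0,0,1],[0,0,1,0,0,0,1]],
])

```text
time_s: 5.7
tool_pos: [0.49, -0.0804, 0.1429]
tcp_rot: [-90.1, 0.1, 110.9]
wrist_force: [0.5, 0.5, -0.8]
grip_width: 0.722
```

>>> carry_out([
  [[0,0,0.4,0,0,0,1],[0,0,0.8,0,0,0,1],[0,0,1,0,0,0,1],[0,0,1,0,0,0,1]],
])

```text
time_s: 6.1
tool_pos: [0.4916, -0.0809, 0.2448]
tcp_rot: [-90.4, 0.3, 110.9]
wrist_force: [-1.2, -0.6, -0.2]
grip_width: 0.722
```

```bash
python3 - <<'E'
from h import *
p,d,K,D,T=cam("scene"); save('s2',p)
p,d,K,D,T=cam("wrist"); save('w2',p)
print(readout.state())
E
```

```text
{'time_s': 6.2, 'qpos': array([-1.93265204e+01,  1.63143214e+00,  9.86304324e+01,  6.93402875e-03,
        7.97561075e+01, -1.30245798e+02]), 'joint_vel': array([-0.0461281 ,  1.63947168,  2.16814676,  0.01792041, -0.01223881,
        0.07083684]), 'joint_torque': array([ 8.87328875e-03, -3.22434103e+01, -3.09644544e+01,  1.02411184e-03,
       -5.29633393e-02,  1.01306424e-05]), 'tool_pos': array([ 0.48875694, -0.08002674,  0.23991842]), 'tcp_rot': array([-8.99906904e+01, -1.68191628e-02,  1.10918042e+02]), 'wrist_force': array([-0.02529336, -0.32845006, -0.78928992]), 'torque': array([ 0.0296516 , -0.01585109,  0.05104346]), 'grip_width': 0.7238410631291196}
```

View pics/s2.png

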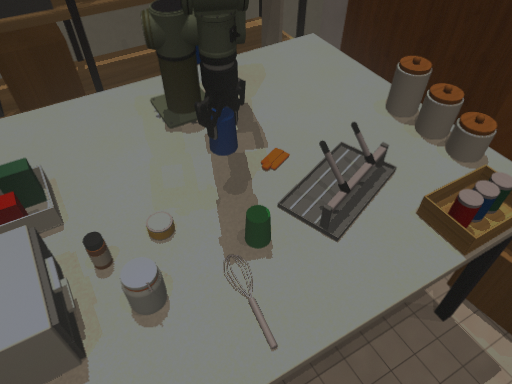

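View pics/w2.png

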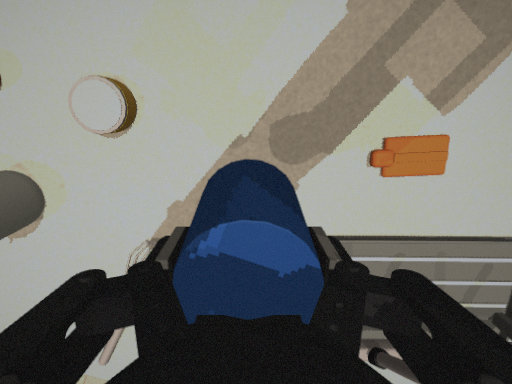

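The blue cup is held: scene (223,130), wrist (250,240). Next I'll check where it sits in the hand.

```bash
cat > inhand.py <<'E'
from h import *
from scipy.optimize import least_squares
import sys
col=sys.argv[1]
p,d,K,D,T=cam("wrist"); s=readout.state()
Rt=R.from_euler('xyz',s["tcp_rot"],degrees=True).as_matrix()
hsv=cv2.cvtColor(p,cv2.COLOR_RGB2HSV)
h=(100,130) if col=='blue' else (45,85)
m=(hsv[...,0]>h[0])&(hsv[...,0]<h[1])&(hsv[...,1]>120)
X,_,_=cloud(d,K,D,T,m); L=(X-s["tool_pos"])@Rt   # tool coords
L=L[(abs(L[:,0])<.045)&(abs(L[:,2])<.06)&(L[:,1]>-.08)&(L[:,1]<.07)]
# params: mouth centre (x,y,z) in tool, tilt ax,az ; cup z ~ -tool y
def f(q):
    a=np.array([q[3],-1,q[4]]);a/=np.linalg.norm(a)
    v=L-q[:3]; t=v@a; r=np.linalg.norm(v-t[:,None]*a,axis=1)
    return np.where((r<.0275)&(t>.085),t-.095,r-(.034-.005*t/.095))
s=least_squares(f,[0,.04,0,0,0],loss='soft_l1',f_scale=.002)
print(len(L),'mouth in tool',s.x[:3].round(4),'tilt deg',np.degrees(s.x[3:]).round(2),np.median(abs(s.fun)))
E
python3 inhand.py blue
```

```text
18173 mouth in tool [0.0004 0.0421 0.0018] tilt deg [-0.3  -0.29] 0.0002726843387711904
```

>>> carry_out([
  [[-0.2,0.3,0.2,0,0,0,1],[-0.4,0.7,0.2,0,0,0,1],[-0.4,1,0.2,0,0,0,1]],
])

```text
time_s: 6.55
tool_pos: [0.446, 0.0213, 0.2579]
tcp_rot: [-89.7, -0.2, 110.9]
wrist_force: [2.1, 0.6, -0.9]
grip_width: 0.722
```

>>> carry_out([
  [[0,0.4,0,0,0,0,1],[0,0.8,0,0,0,0,1],[0,1,0,0,0,0,1]],
])

```text
time_s: 6.85
tool_pos: [0.4472, 0.1223, 0.2576]
tcp_rot: [-89.7, -0.1, 111.1]
wrist_force: [0.1, 0.2, -0.1]
grip_width: 0.721
```

>>> carry_out([
  [[0,0.4,0,0,0,0,1],[0,0.8,0,0,0,0,1],[0,1,0,0,0,0,1],[0,1,0,0,0,0,1]],
])

```text
time_s: 7.25
tool_pos: [0.4474, 0.2217, 0.2574]
tcp_rot: [-89.7, -0.1, 111.1]
wrist_force: [0.2, -0.4, -0.6]
grip_width: 0.724
```

>>> carry_out([
  [[0,0.2,0,0.03,-0.08,0,1],[0.2,0.375,0,0.06,-0.16,0,1],[0.4,0.375,-0.1,0.09,-0.24,0,1],[0.5,0.375,-0.165,0.12,-0.32,0,1],[0.5,0.375,-0.165,0.1507,-0.3944,0,1],[0.5,0.375,-0.165,0.1507,-0.3944,0,1],[0.5,0.375,-0.165,0.1507,-0.3944,0,1],[0.5,0.375,-0.165,0.1507,-0.3944,0,1]],
])

```text
time_s: 8.05
tool_pos: [0.5013, 0.2574, 0.246]
tcp_rot: [-128.1, 0.0, 110.9]
wrist_force: [-0.0, 0.2, -0.9]
grip_width: 0.725
```

```bash
cat > chk.py <<'E'
from tg import *
import sys
s=readout.state(); Rt=R.from_euler('xyz',s["tcp_rot"],degrees=True).as_matrix()
k=sys.argv[1]; v=s["tool_pos"]-foot[k]; t=v@A
print(s["time_s"],s["qpos"].round(1),s["tool_pos"].round(4),'t',t.round(4),'off(rack xyz)',(M.T@(v-t*A)).round(4),'toolaxis err',np.degrees(np.arccos(min(1,-Rt[:,1]@A))).round(2),'F',s["wrist_force"].round(2),'F.A',(s["wrist_force"]@A).round(2))
E
python3 chk.py left; python3 inhand.py blue
python3 - <<'E'
from h import *
p,d,K,D,T=cam("scene"); save('s3',p)
E
```

```text
8.05 [ 17.  -11.6 118.3   4.   35.3 -96.3] [0.5013 0.2574 0.246 ] t 0.2083 off(rack xyz) [ 0.0025 -0.0007  0.0019] toolaxis err 0.13 F [-0.04  0.21 -0.86] F.A -0.69
18206 mouth in tool [0.0009 0.0439 0.0034] tilt deg [-0.44 -0.43] 0.00026945153480632984
```

View pics/s3.png

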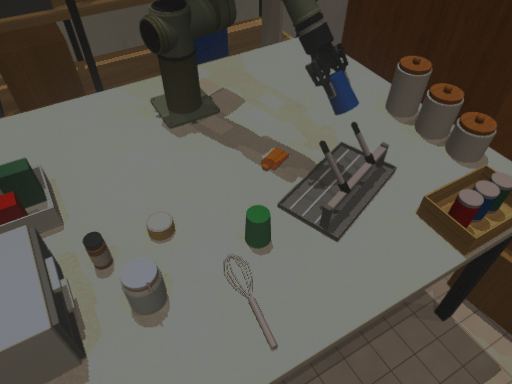

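>>> carry_out([
  [[0.115,0.044,-0.158,0,0,0,1],[0.23,0.088,-0.315,0,0,0,1],[0.345,0.132,-0.473,0,0,0,1],[0.46,0.176,-0.63,0,0,0,1],[0.575,0.22,-0.788,0,0,0,1],[0.575,0.22,-0.788,0,0,0,1],[0.575,0.22,-0.788,0,0,0,1]],
])

```text
time_s: 8.85
tool_pos: [0.5577, 0.2796, 0.1655]
tcp_rot: [-128.0, 0.0, 110.9]
wrist_force: [0.2, -0.1, -0.8]
grip_width: 0.723
```

```bash
python3 chk.py left; python3 - <<'E'
from tg import *
F=[]
for i in range(4):
    p,d,K,D,T=cam("scene"); s=readout.state(); F.append(s["wrist_force"]@A); print(np.round(s["wrist_force"],2))
save('s4',p); print(np.mean(F),np.std(F))
E
python3 chk.py left
```

```text
8.85 [ 17.7   3.6 115.1   5.   23.4 -97.2] [0.5577 0.2796 0.1655] t 0.1075 off(rack xyz) [ 0.0009 -0.      0.0007] toolaxis err 0.02 F [ 0.24 -0.08 -0.78] F.A -0.73
[ 0.39 -0.48 -0.98]
[ 0.37 -0.06 -0.54]
[ 0.1  -0.52 -0.92]
[-0.26  0.01 -0.19]
-0.5437613015189999 0.33118636036619653
9.05 [ 17.7   3.5 115.1   5.1  23.4 -97.2] [0.5572 0.2795 0.1665] t 0.1086 off(rack xyz) [0.0012 0.     0.0009] toolaxis err 0.13 F [-0.26  0.01 -0.19] F.A 0.0
```

View pics/s4.png

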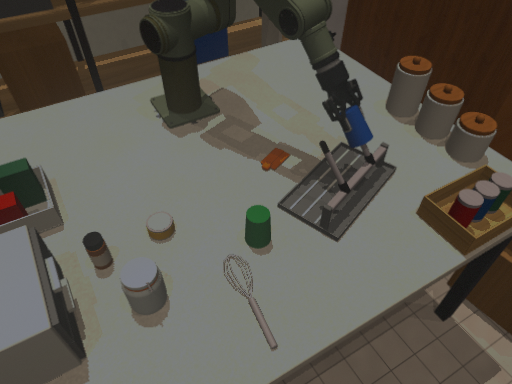

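The blue cup (357,127) now encloses the peg tip, and the wrist shows no contact.

>>> carry_out([
  [[0.075,0.029,-0.102,0,0,0,1],[0.15,0.057,-0.205,0,0,0,1],[0.15,0.057,-0.205,0,0,0,1],[0.15,0.057,-0.205,0,0,0,1]],
])

```text
time_s: 9.45
tool_pos: [0.5716, 0.2849, 0.145]
tcp_rot: [-128.0, 0.0, 110.9]
wrist_force: [0.0, -0.0, -0.5]
grip_width: 0.725
```

```bash
python3 chk.py left
```

```text
9.45 [ 17.8   7.4 113.8   5.5  20.8 -97.6] [0.5716 0.2849 0.145 ] t 0.0822 off(rack xyz) [0.0003 0.     0.0002] toolaxis err 0.03 F [ 0.03 -0.04 -0.54] F.A -0.43
```

>>> carry_out([
  [[0.012,0.004,-0.016,0,0,0,1],[0.023,0.009,-0.032,0,0,0,1],[0.023,0.009,-0.032,0,0,0,1]],
])

```text
time_s: 9.75
tool_pos: [0.5741, 0.2859, 0.1415]
tcp_rot: [-128.0, 0.0, 110.9]
wrist_force: [-0.1, -1.2, -0.3]
grip_width: 0.721
```

```bash
python3 chk.py left
```

```text
9.75 [ 17.8   8.1 113.6   5.5  20.4 -97.6] [0.5741 0.2859 0.1415] t 0.0778 off(rack xyz) [0.0002 0.     0.0002] toolaxis err 0.03 F [-0.06 -1.21 -0.32] F.A 0.05
```

>>> carry_out([
  [[0.006,0.002,-0.008,0,0,0,1],[0.012,0.004,-0.016,0,0,0,1],[0.012,0.004,-0.016,0,0,0,1]],
])

```text
time_s: 10.05
tool_pos: [0.5753, 0.2863, 0.1397]
tcp_rot: [-128.0, 0.0, 110.9]
wrist_force: [0.2, 0.8, -0.2]
grip_width: 0.725
```

```bash
python3 chk.py left
```

```text
10.05 [ 17.8   8.4 113.5   5.6  20.2 -97.7] [0.5753 0.2863 0.1397] t 0.0756 off(rack xyz) [ 0.0002 -0.0001  0.0001] toolaxis err 0.02 F [ 0.17  0.82 -0.22] F.A -0.45
```

Advance 2 mm at a time until the force rises.

>>> carry_out([
  [[0.006,0.002,-0.008,0,0,0,1],[0.012,0.004,-0.016,0,0,0,1],[0.012,0.004,-0.016,0,0,0,1]],
])

```text
time_s: 10.35
tool_pos: [0.5765, 0.2867, 0.1382]
tcp_rot: [-128.0, 0.0, 110.9]
wrist_force: [-1.0, -0.6, 1.6]
grip_width: 0.726
```

```bash
python3 chk.py left
```

```text
10.35 [ 17.8   8.7 113.4   5.6  20.  -97.7] [0.5765 0.2867 0.1382] t 0.0736 off(rack xyz) [ 0.0003 -0.0001  0.0002] toolaxis err 0.03 F [-0.98 -0.62  1.59] F.A 1.95
```

>>> carry_out([
  [[0.006,0.002,-0.008,0,0,0,1],[0.012,0.004,-0.016,0,0,0,1],[0.012,0.004,-0.016,0,0,0,1]],
])

```text
time_s: 10.65
tool_pos: [0.5777, 0.2871, 0.1367]
tcp_rot: [-128.0, 0.0, 110.9]
wrist_force: [-3.6, 0.0, 3.7]
grip_width: 0.721
```

```bash
python3 chk.py left
```

```text
10.65 [ 17.8   9.  113.3   5.7  19.8 -97.8] [0.5777 0.2871 0.1367] t 0.0716 off(rack xyz) [ 0.0003 -0.0001  0.0002] toolaxis err 0.03 F [-3.56  0.    3.69] F.A 4.95
```

Contact came at t≈0.0755, and the press is now about 5 N. I'll hold, ease to about 3 N, then open.

>>> carry_out([
  [[0,0,0,0,0,0,1],[0,0,0,0,0,0,1],[0,0,0,0,0,0,1],[0,0,0,0,0,0,1],[0,0,0,0,0,0,1],[-0.008,-0.003,0.011,0,0,0,1],[-0.008,-0.003,0.011,0,0,0,1],[-0.008,-0.003,0.011,0,0,0,1],[-0.008,-0.003,0.011,0,0,0,1]],
])

```text
time_s: 11.55
tool_pos: [0.5769, 0.2867, 0.1376]
tcp_rot: [-128.0, 0.0, 110.9]
wrist_force: [-2.4, 0.3, 3.4]
grip_width: 0.729
```

>>> carry_out([
  [[0,0,0,0,0,0,-1],[0,0,0,0,0,0,-1],[0,0,0,0,0,0,-1],[0,0,0,0,0,0,-1],[0,0,0,0,0,0,-1],[0,0,0,0,0,0,-1],[0,0,0,0,0,0,-1]],
])

```text
time_s: 12.25
tool_pos: [0.5768, 0.2867, 0.1376]
tcp_rot: [-128.0, 0.0, 110.9]
wrist_force: [0.1, -0.1, 0.3]
grip_width: 0.998
```

```bash
python3 chk.py left; python3 - <<'E'
from h import *
p,d,K,D,T=cam("wrist"); save('w5',p)
p,d,K,D,T=cam("scene"); save('s5',p[60:230,240:440].repeat(4,0).repeat(4,1))
E
```

```text
12.25 [ 17.8   8.8 113.3   5.6  20.  -97.8] [0.5768 0.2867 0.1376] t 0.0729 off(rack xyz) [ 0.0001 -0.0002  0.0001] toolaxis err 0.02 F [ 0.06 -0.13  0.25] F.A 0.19
```

View pics/w5.png

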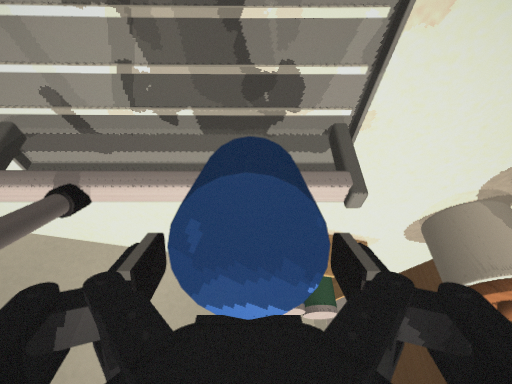

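View pics/s5.png

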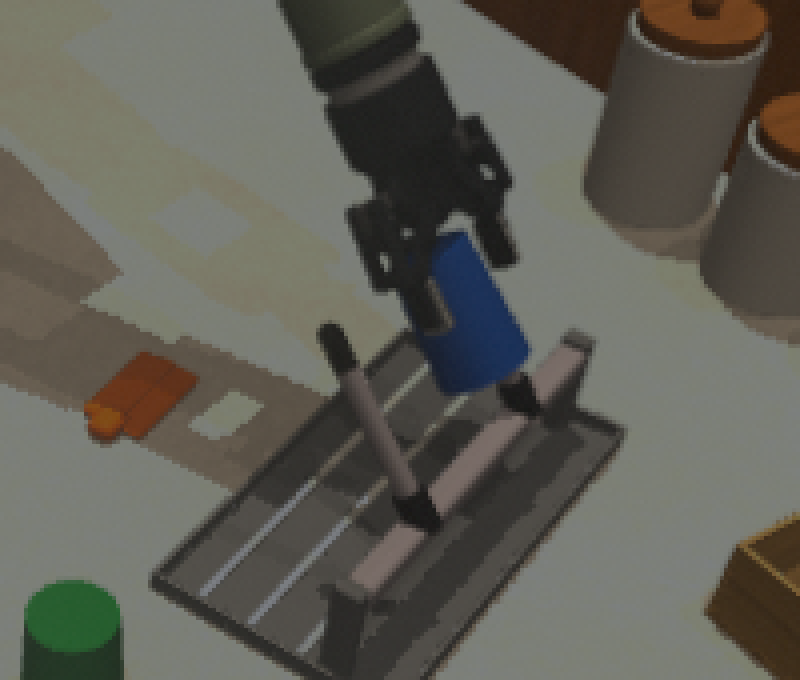

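The blue cup hangs on the left peg (crop, 465,310), with a finger clear on each side.

```bash
python3 inhand.py blue
```

```text
21730 mouth in tool [0.0023 0.0416 0.0177] tilt deg [-1.07  1.07] 0.00033348770747785444
```

>>> carry_out([
  [[-0.058,-0.022,0.079,0,0,0,-1],[-0.173,-0.066,0.236,0,0,0,-1],[-0.345,-0.132,0.473,0,0,0,-1],[-0.575,-0.22,0.788,0,0,0,-1],[-0.575,-0.22,0.788,0,0,0,-1]],
])

```text
time_s: 12.9
tool_pos: [0.52, 0.2652, 0.2228]
tcp_rot: [-128.6, 0.0, 110.9]
wrist_force: [1.2, -0.3, 0.6]
grip_width: 0.999
```

```bash
python3 chk.py left; python3 inhand.py blue;python3 - <<'E'
from h import *
p,d,K,D,T=cam("wrist"); save('w6',p)
E
```

```text
12.9 [ 17.3  -7.  117.7   4.4  30.9 -96.6] [0.52   0.2652 0.2228] t 0.1775 off(rack xyz) [ 0.0037 -0.      0.0029] toolaxis err 0.58 F [ 1.15 -0.28  0.58] F.A -0.14
5126 mouth in tool [0.0031 0.1443 0.0215] tilt deg [-1.07  0.63] 0.00043328271514626177
```

View pics/w6.png

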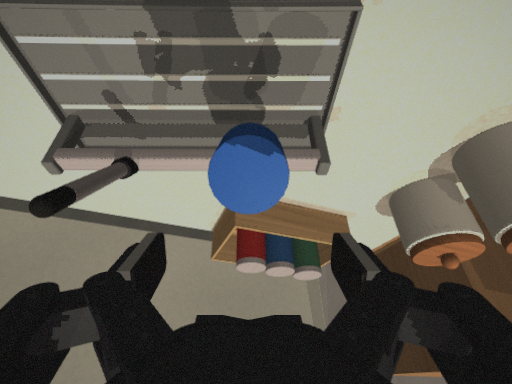

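>>> carry_out([
  [[-0.3,-0.1,0.4,0,0,0,-1],[-0.6,-0.3,0.54,-0.05,0.13,0,-1],[-0.7,-0.5,0.54,-0.08,0.21,0,-1],[-0.7,-0.5,0.54,-0.12,0.32,0,-1],[-0.7,-0.5,0.54,-0.1507,0.3944,0,-1],[-0.7,-0.5,0.54,-0.1507,0.3944,0,-1],[-0.7,-0.5,0.54,-0.1507,0.3944,0,-1]],
])

```text
time_s: 13.7
tool_pos: [0.451, 0.215, 0.2683]
tcp_rot: [-89.8, -0.0, 110.9]
wrist_force: [-0.3, -0.7, -0.9]
grip_width: 1.004
```

>>> carry_out([
  [[0,-0.5,0,0,0,0,-1],[0,-1,0,0,0,0,-1],[0,-1,0,0,0,0,-1]],
])

```text
time_s: 14.0
tool_pos: [0.4486, 0.1101, 0.2688]
tcp_rot: [-89.9, 0.1, 110.5]
wrist_force: [0.7, 0.3, 0.9]
grip_width: 0.999
```

>>> carry_out([
  [[0,-0.5,0,0,0,0,-1],[0.1,-1,0,0,0,0,-1],[0.1,-1,0,0,0,0,-1]],
])

```text
time_s: 14.3
tool_pos: [0.4595, 0.0106, 0.2695]
tcp_rot: [-90.0, 0.1, 110.5]
wrist_force: [0.1, 0.3, 1.0]
grip_width: 0.999
```

>>> carry_out([
  [[0.4,-0.5,0,0,0,0,-1],[0.8,-0.86,0,0,0,0,-1],[0.9,-0.86,0,0,0,0,-1]],
])

```text
time_s: 14.6
tool_pos: [0.5506, -0.0729, 0.2694]
tcp_rot: [-90.0, 0.0, 110.8]
wrist_force: [0.1, 0.9, 0.1]
grip_width: 0.998
```

>>> carry_out([
  [[0.4,0,-0.2,0,0,0,-1],[0.874,0,-0.5,0,0,0,-1],[0.874,0,-0.5,0,0,0,-1],[0.874,0,-0.5,0,0,0,-1],[0.874,0,-0.5,0,0,0,-1]],
])

```text
time_s: 15.1
tool_pos: [0.6362, -0.0702, 0.2209]
tcp_rot: [-90.0, -0.0, 111.0]
wrist_force: [-0.5, 0.4, 1.4]
grip_width: 0.998
```

```bash
python3 - <<'E'
from h import *
from scipy.optimize import least_squares
p,d,K,D,T=cam("wrist"); save('w7',p)
X,_,_=cloud(d,K,D,T)
for g in ((.6373,-.0715),):
    P=X[(np.hypot(X[:,0]-g[0],X[:,1]-g[1])<.05)&(X[:,2]>.012)&(X[:,2]<.105)]
    def f(q):
        r=np.hypot(P[:,0]-q[0],P[:,1]-q[1]); rr=.034-.005*P[:,2]/.095
        return np.where(r<.026,P[:,2]-.095-q[2],r-rr)
    s=least_squares(f,[*g,0],loss='soft_l1',f_scale=.002); print(len(P),s.x.round(4),np.median(abs(s.fun)))
s=readout.state();print(s["tool_pos"],s["tcp_rot"],s["qpos"])
E
```

```text
3150 [ 6.361e-01 -7.090e-02 -3.000e-04] 0.0004099364948731525
[ 0.63643165 -0.07054045  0.22212925] [-9.01056070e+01  6.81462008e-02  1.10956654e+02] [-1.40636396e+01  1.99795863e+01  7.91510341e+01  4.85939527e-03
  8.07437861e+01 -1.25021133e+02]
```

View pics/w7.png

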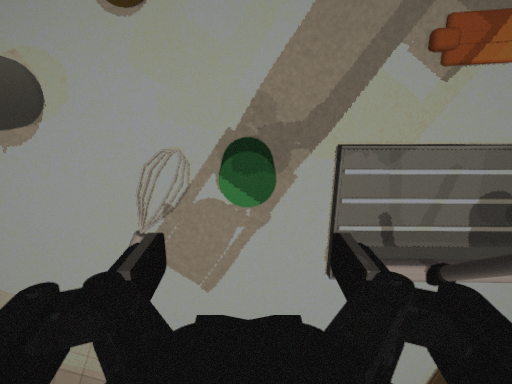

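Green is centred below the tool at (247,172), and the whisk is clear of the left finger's path. Descend and grip.

>>> carry_out([
  [[0,0,-0.4,0,0,0,-1],[0,0,-0.8,0,0,0,-1],[0,0,-1,0,0,0,-1]],
])

```text
time_s: 15.45
tool_pos: [0.6346, -0.0706, 0.1196]
tcp_rot: [-89.9, -0.0, 110.9]
wrist_force: [-0.8, -0.2, -0.4]
grip_width: 1.002
```

>>> carry_out([
  [[0,0,-0.3,0,0,0,-1],[0,0,-0.6,0,0,0,-1],[0,0,-0.8,0,0,0,-1],[0,0,-0.8,0,0,0,-1],[0,0,-0.8,0,0,0,-1]],
])

```text
time_s: 15.95
tool_pos: [0.6374, -0.0713, 0.0427]
tcp_rot: [-90.1, 0.1, 110.9]
wrist_force: [0.1, -0.6, 0.1]
grip_width: 0.996
```

>>> carry_out([
  [[0,0,0,0,0,0,1],[0,0,0,0,0,0,1],[0,0,0,0,0,0,1],[0,0,0,0,0,0,1],[0,0,0,0,0,0,1],[0,0,0,0,0,0,1],[0,0,0,0,0,0,1],[0,0,0,0,0,0,1]],
], force=40)

```text
time_s: 16.75
tool_pos: [0.639, -0.0722, 0.0435]
tcp_rot: [-90.2, 0.2, 110.9]
wrist_force: [-1.2, -1.4, 6.4]
grip_width: 0.697
```

>>> carry_out([
  [[0,0,0.05,0,0,0,1],[0,0,0.2,0,0,0,1],[0,0,0.5,0,0,0,1],[0,0,0.8,0,0,0,1],[0,0,1,0,0,0,1]],
])

```text
time_s: 17.25
tool_pos: [0.6378, -0.0714, 0.1438]
tcp_rot: [-90.2, 0.1, 110.9]
wrist_force: [1.1, 0.1, 0.1]
grip_width: 0.7
```

>>> carry_out([
  [[0,0,0.4,0,0,0,1],[-0.2,0,0.8,0,0,0,1],[-0.5,0,1,0,0,0,1],[-0.9,0,1,0,0,0,1],[-0.9,0,1,0,0,0,1],[-0.9,0,1,0,0,0,1]],
])

```text
time_s: 17.85
tool_pos: [0.5458, -0.071, 0.241]
tcp_rot: [-90.0, 0.0, 110.9]
wrist_force: [0.3, 0.3, -0.9]
grip_width: 0.697
```

```bash
python3 inhand.py green; python3 -c "
from h import *
p,d,K,D,T=cam('scene'); save('s8',p)"
```

```text
16798 mouth in tool [0.0016 0.0442 0.0033] tilt deg [-0.44 -0.54] 0.00027795495139237153
```

View pics/s8.png

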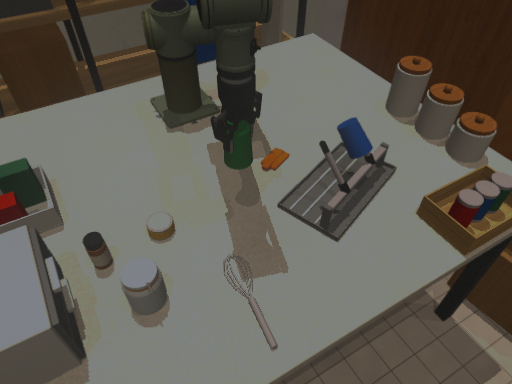

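>>> carry_out([
  [[-0.3,0.3,0.3,0,0,0,1],[-0.6,0.6,0.4,0,0,0,1],[-0.7,1,0.4,0,0,0,1],[-0.7,1,0.4,0,0,0,1]],
])

```text
time_s: 18.35
tool_pos: [0.4767, 0.0325, 0.2815]
tcp_rot: [-90.1, -0.1, 111.2]
wrist_force: [0.4, -0.6, -0.6]
grip_width: 0.701
```

>>> carry_out([
  [[0,0.2,0,0.03,-0.08,0,1],[0.1,0.5,0,0.06,-0.16,0,1],[0.3,0.8,0,0.09,-0.24,0,1],[0.5,0.928,-0.1,0.12,-0.32,0,1],[0.598,0.928,-0.195,0.1507,-0.3944,0,1],[0.598,0.928,-0.195,0.1507,-0.3944,0,1],[0.598,0.928,-0.195,0.1507,-0.3944,0,1],[0.598,0.928,-0.195,0.1507,-0.3944,0,1],[0.598,0.928,-0.195,0.1507,-0.3944,0,1]],
])

```text
time_s: 19.25
tool_pos: [0.5388, 0.1213, 0.2639]
tcp_rot: [-128.2, 0.1, 110.9]
wrist_force: [0.7, -0.0, -0.6]
grip_width: 0.696
```

```bash
python3 chk.py right; python3 inhand.py green; python3 -c "
from h import *
p,d,K,D,T=cam('scene'); save('s9',p)"; python3 chk.py right
```

```text
19.25 [  -5.5  -14.4  118.2   23.5   43.4 -129. ] [0.5388 0.1213 0.2639] t 0.2307 off(rack xyz) [ 0.0027 -0.0012  0.0021] toolaxis err 0.19 F [ 0.72 -0.03 -0.64] F.A -0.91
17225 mouth in tool [0.0007 0.0443 0.002 ] tilt deg [-0.41 -0.46] 0.00027800884919423896
19.35 [  -5.5  -14.4  118.4   23.5   43.4 -129. ] [0.538  0.1215 0.2629] t 0.2303 off(rack xyz) [ 0.0018 -0.0008  0.0014] toolaxis err 0.12 F [ 0.2  -0.47 -0.38] F.A -0.31
```

View pics/s9.png

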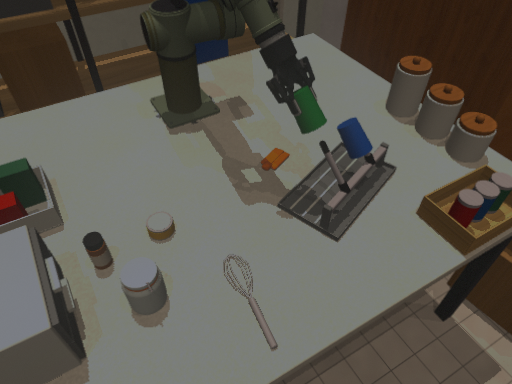

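Green at (310,112) is in line with the right peg tip (327,147). Slide on.

>>> carry_out([
  [[0.115,0.044,-0.158,0,0,0,1],[0.23,0.088,-0.315,0,0,0,1],[0.345,0.132,-0.473,0,0,0,1],[0.46,0.176,-0.63,0,0,0,1],[0.575,0.22,-0.788,0,0,0,1],[0.575,0.22,-0.788,0,0,0,1],[0.575,0.22,-0.788,0,0,0,1]],
])

```text
time_s: 20.05
tool_pos: [0.5943, 0.1437, 0.1822]
tcp_rot: [-128.0, -0.0, 110.9]
wrist_force: [-0.2, 0.2, -0.2]
grip_width: 0.703
```

```bash
python3 chk.py right; python3 -c "
from h import *
p,d,K,D,T=cam('scene'); save('s10',p[60:230,240:440].repeat(4,0).repeat(4,1))"; python3 chk.py right
```

```text
20.05 [  -1.7    0.6  115.8   27.6   30.8 -132.3] [0.5943 0.1437 0.1822] t 0.1295 off(rack xyz) [ 0.0003 -0.      0.0002] toolaxis err 0.06 F [-0.21  0.2  -0.24] F.A -0.11
20.1 [  -1.7    0.5  115.8   27.6   30.8 -132.3] [0.5945 0.1436 0.183 ] t 0.13 off(rack xyz) [ 0.0007 -0.0002  0.0006] toolaxis err 0.05 F [-0.33  0.42 -1.5 ] F.A -1.08
```

View pics/s10.png

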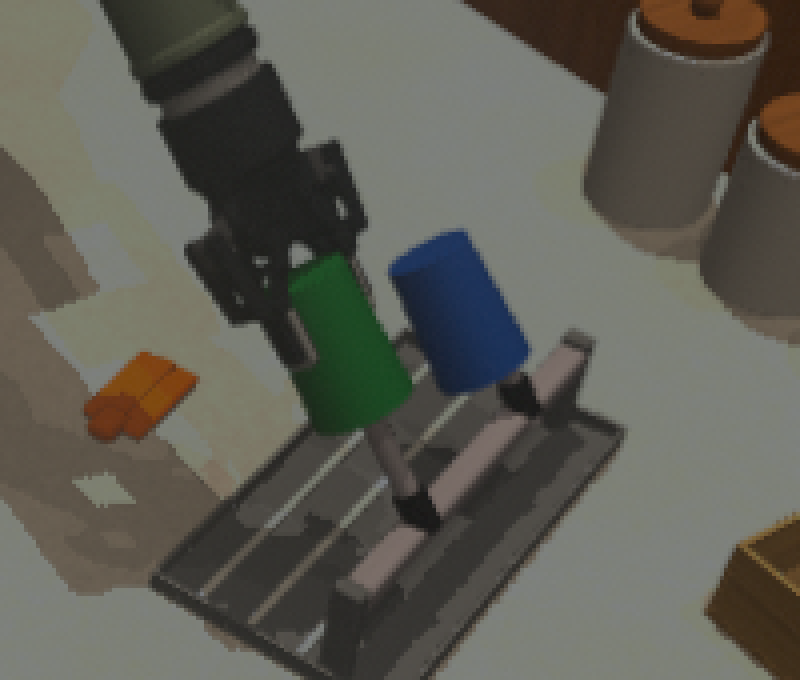

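The green cup is over the right peg, still without contact. Advance 24 mm, then small steps.

>>> carry_out([
  [[0.069,0.026,-0.095,0,0,0,1],[0.138,0.053,-0.189,0,0,0,1],[0.138,0.053,-0.189,0,0,0,1],[0.138,0.053,-0.189,0,0,0,1]],
])

```text
time_s: 20.5
tool_pos: [0.608, 0.1488, 0.1643]
tcp_rot: [-128.1, 0.0, 110.9]
wrist_force: [-0.3, -0.7, -1.3]
grip_width: 0.693
```

```bash
python3 chk.py right
```

```text
20.5 [  -0.9    4.1  114.8   29.    28.2 -133.6] [0.608  0.1488 0.1643] t 0.1063 off(rack xyz) [ 0.0006 -0.0002  0.0005] toolaxis err 0.06 F [-0.28 -0.65 -1.33] F.A -0.74
```

>>> carry_out([
  [[0.012,0.004,-0.016,0,0,0,1],[0.023,0.009,-0.032,0,0,0,1],[0.023,0.009,-0.032,0,0,0,1]],
])

```text
time_s: 20.8
tool_pos: [0.6102, 0.1497, 0.1602]
tcp_rot: [-128.0, 0.0, 110.9]
wrist_force: [0.9, -0.1, -0.8]
grip_width: 0.699
```

```bash
python3 chk.py right
```

```text
20.8 [  -0.8    4.8  114.6   29.3   27.7 -133.8] [0.6102 0.1497 0.1602] t 0.1017 off(rack xyz) [ 0.0001 -0.0001  0.0001] toolaxis err 0.02 F [ 0.88 -0.09 -0.85] F.A -1.15
```

>>> carry_out([
  [[0.006,0.002,-0.008,0,0,0,1],[0.012,0.004,-0.016,0,0,0,1],[0.012,0.004,-0.016,0,0,0,1]],
])

```text
time_s: 21.1
tool_pos: [0.6113, 0.1502, 0.1582]
tcp_rot: [-128.0, -0.0, 110.9]
wrist_force: [0.3, 0.2, -1.5]
grip_width: 0.7
```

```bash
python3 chk.py right
```

```text
21.1 [  -0.7    5.1  114.5   29.4   27.5 -133.9] [0.6113 0.1502 0.1582] t 0.0993 off(rack xyz) [-0.0001 -0.0001 -0.0001] toolaxis err 0.03 F [ 0.35  0.15 -1.5 ] F.A -1.42
```

>>> carry_out([
  [[0.006,0.002,-0.008,0,0,0,1],[0.012,0.004,-0.016,0,0,0,1],[0.012,0.004,-0.016,0,0,0,1]],
])

```text
time_s: 21.4
tool_pos: [0.6126, 0.1506, 0.1568]
tcp_rot: [-128.0, 0.0, 110.9]
wrist_force: [-1.7, -0.3, 1.6]
grip_width: 0.699
```

```bash
python3 chk.py right
```

```text
21.4 [  -0.7    5.4  114.4   29.6   27.3 -134.1] [0.6126 0.1506 0.1568] t 0.0974 off(rack xyz) [ 0.     -0.0001  0.    ] toolaxis err 0.03 F [-1.73 -0.3   1.58] F.A 2.3
```

>>> carry_out([
  [[0.006,0.002,-0.008,0,0,0,1],[0.012,0.004,-0.016,0,0,0,1],[0.012,0.004,-0.016,0,0,0,1]],
])

```text
time_s: 21.7
tool_pos: [0.6138, 0.151, 0.1553]
tcp_rot: [-128.0, 0.0, 110.9]
wrist_force: [-3.3, -1.0, 3.8]
grip_width: 0.698
```

```bash
python3 chk.py right
```

```text
21.7 [  -0.6    5.7  114.3   29.7   27.1 -134.2] [0.6138 0.151  0.1553] t 0.0954 off(rack xyz) [ 0.0001 -0.0002  0.0001] toolaxis err 0.03 F [-3.27 -0.96  3.78] F.A 5.07
```

Green shows the same contact signature, about 5 N. Hold, ease and release.

>>> carry_out([
  [[0,0,0,0,0,0,1],[0,0,0,0,0,0,1],[0,0,0,0,0,0,1],[0,0,0,0,0,0,1],[0,0,0,0,0,0,1],[-0.008,-0.003,0.011,0,0,0,1],[-0.008,-0.003,0.011,0,0,0,1],[-0.008,-0.003,0.011,0,0,0,1],[-0.008,-0.003,0.011,0,0,0,1]],
])

```text
time_s: 22.6
tool_pos: [0.613, 0.1506, 0.1562]
tcp_rot: [-128.0, 0.0, 110.9]
wrist_force: [-2.7, 0.2, 1.1]
grip_width: 0.697
```

>>> carry_out([
  [[0,0,0,0,0,0,-1],[0,0,0,0,0,0,-1],[0,0,0,0,0,0,-1],[0,0,0,0,0,0,-1],[0,0,0,0,0,0,-1],[0,0,0,0,0,0,-1],[0,0,0,0,0,0,-1]],
])

```text
time_s: 23.3
tool_pos: [0.6129, 0.1506, 0.1563]
tcp_rot: [-128.0, 0.0, 110.9]
wrist_force: [-0.3, -1.0, 0.4]
grip_width: 1.002
```

```bash
python3 chk.py right; python3 inhand.py green;  python3 -c "
from h import *
p,d,K,D,T=cam('wrist'); save('w11',p)"
```

```text
23.3 [  -0.7    5.5  114.3   29.6   27.3 -134.1] [0.6129 0.1506 0.1563] t 0.0968 off(rack xyz) [ 0.     -0.0002  0.    ] toolaxis err 0.02 F [-0.32 -0.99  0.43] F.A 0.74
21891 mouth in tool [0.0031 0.0403 0.0236] tilt deg [ -1.7  -10.22] 0.00025449010649615175
```

View pics/w11.png

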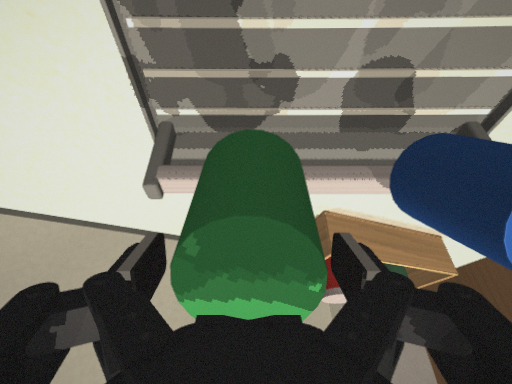

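Green hangs on the right peg. Its mouth has sagged about 10° onto the rod, and the fingers are clear. Retreat along the axis.

>>> carry_out([
  [[-0.029,-0.011,0.04,0,0,0,-1],[-0.115,-0.044,0.158,0,0,0,-1],[-0.23,-0.088,0.315,0,0,0,-1],[-0.4,-0.154,0.551,0,0,0,-1],[-0.575,-0.22,0.788,0,0,0,-1],[-0.575,-0.22,0.788,0,0,0,-1]],
])

```text
time_s: 24.0
tool_pos: [0.5564, 0.1281, 0.2398]
tcp_rot: [-128.4, 0.2, 110.9]
wrist_force: [1.2, 0.1, 0.1]
grip_width: 0.997
```

```bash
python3 chk.py right; python3 inhand.py green
```

```text
24.0 [  -4.2  -10.   117.9   24.5   39.  -129.8] [0.5564 0.1281 0.2398] t 0.2001 off(rack xyz) [ 0.0027 -0.0011  0.0021] toolaxis err 0.44 F [1.23 0.06 0.13] F.A -0.61
5133 mouth in tool [0.0045 0.1421 0.0263] tilt deg [ -1.88 -10.42] 0.00036246695455253997
```

>>> carry_out([
  [[-0.4,-0.15,0.5,0,0,0,-1],[-0.6,-0.25,0.8,0,0,0,-1],[-0.6,-0.25,0.8,0,0,0,-1],[-0.6,-0.25,0.8,0,0,0,-1],[-0.6,-0.25,0.8,0,0,0,-1],[-0.6,-0.25,0.8,0,0,0,-1]],
])

```text
time_s: 24.65
tool_pos: [0.4949, 0.104, 0.3124]
tcp_rot: [-127.8, -0.1, 110.9]
wrist_force: [-0.3, 0.2, -0.3]
grip_width: 0.998
```

```bash
cat > fin.py <<'E'
from tg import *
from scipy.optimize import least_squares
import sys
for n in ('scene','wrist'):
    p,d,K,D,T=cam(n); save(n+sys.argv[1],p if n=='wrist' else p[60:230,240:440].repeat(4,0).repeat(4,1))
    hsv=cv2.cvtColor(p,cv2.COLOR_RGB2HSV)
    for col,h,k in (('blue',(100,130),'left'),('green',(45,85),'right')):
        m=(hsv[...,0]>h[0])&(hsv[...,0]<h[1])&(hsv[...,1]>110)
        X,_,_=cloud(d,K,D,T,m); c=foot[k]+A*(tip[k]-.04)
        L=(X-foot[k])@np.column_stack([np.cross(M[:,1],A),M[:,1],A]) ; L=L[np.linalg.norm(X-c,axis=1)<.085]
        def f(q):
            a=np.array([q[3],q[4],1]);a/=np.linalg.norm(a)
            v=L-q[:3]; t=v@a; r=np.linalg.norm(v-t[:,None]*a,axis=1)
            return np.where((r<.0275)&(t>.085),t-.095,r-(.034-.005*t/.095))
        s=least_squares(f,[0,0,tip[k]-.091,0,0],loss='soft_l1',f_scale=.002)
        a=np.array([s.x[3],s.x[4],1]);a/=np.linalg.norm(a)
        print(n,col,len(L),'mouth(peg frame)',s.x[:3].round(4),'floor',(s.x[:3]+.091*a).round(4),'tilt',np.degrees(s.x[3:]).round(1),np.median(abs(s.fun)).round(4))
E
python3 fin.py 12
```

```text
scene blue 774 mouth(peg frame) [-0.0174  0.0005  0.0309] floor [-0.0185 -0.0017  0.1219] tilt [-0.7 -1.4] 0.0009
scene green 744 mouth(peg frame) [-0.0229  0.0017  0.0564] floor [-0.0069 -0.0011  0.1459] tilt [10.2 -1.8] 0.0007
wrist blue 3167 mouth(peg frame) [-0.018   0.0025  0.0314] floor [-0.0197  0.0007  0.1223] tilt [-1.1 -1.1] 0.0003
wrist green 3110 mouth(peg frame) [-0.0236  0.0034  0.0564] floor [-0.0077  0.0007  0.1459] tilt [10.2 -1.7] 0.0003
```

View pics/scene12.png

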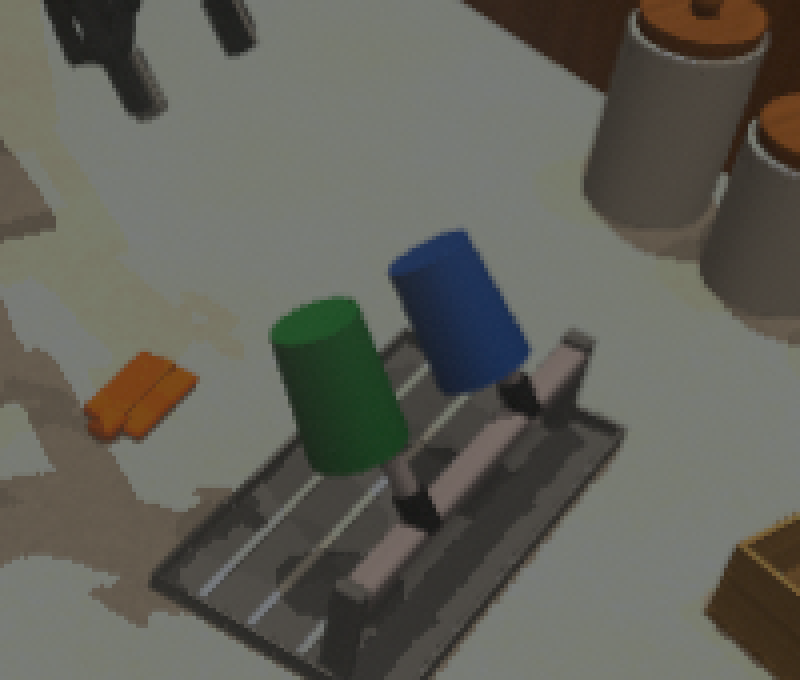

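View pics/wrist12.png

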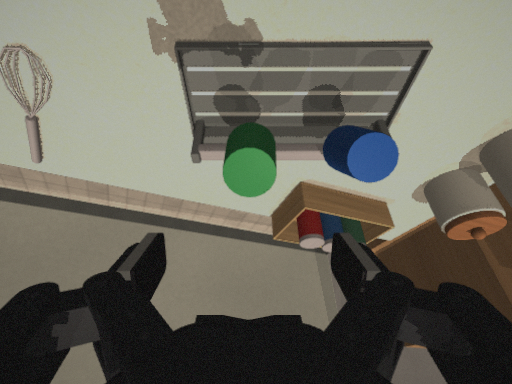

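>>> carry_out([
  [[0,0,0,0,0,0,-1],[0,0,0,0,0,0,-1],[0,0,0,0,0,0,-1],[0,0,0,0,0,0,-1],[0,0,0,0,0,0,-1],[0,0,0,0,0,0,-1],[0,0,0,0,0,0,-1],[0,0,0,0,0,0,-1],[0,0,0,0,0,0,-1],[0,0,0,0,0,0,-1]],
])

```text
time_s: 25.75
tool_pos: [0.4955, 0.1036, 0.3151]
tcp_rot: [-128.0, 0.0, 110.9]
wrist_force: [0.3, -0.1, 0.2]
grip_width: 1.001
```

```bash
python3 fin.py 13; python3 - <<'E'
from h import *
p,d,K,D,T=cam("scene"); save('s13',p); z=np.load('c_scene.npz')
X,_,_=cloud(d,K,D,T)
for th in ("jar","tuna","whisk","spatula"):
    r=spotter.masks_of("scene",th)
    if r: Y,_,_=cloud(d,K,D,T,r[0]["pixels"]); print(th,round(r[0]["score"],2),np.median(Y,0).round(3))
E
```

```text
scene blue 774 mouth(peg frame) [-0.0171  0.0003  0.0307] floor [-0.0185 -0.0018  0.1217] tilt [-0.9 -1.3] 0.0009
scene green 743 mouth(peg frame) [-0.0228  0.002   0.0565] floor [-0.0069 -0.0014  0.146 ] tilt [10.2 -2.1] 0.0008
wrist blue 3165 mouth(peg frame) [-0.018   0.0025  0.0313] floor [-0.0197  0.0008  0.1223] tilt [-1.1 -1.1] 0.0003
wrist green 3090 mouth(peg frame) [-0.0236  0.0034  0.0564] floor [-0.0077  0.0007  0.1459] tilt [10.2 -1.8] 0.0003
jar 0.58 [ 0.685 -0.373  0.095]
tuna 0.56 [ 0.502 -0.277  0.036]
whisk 0.71 [ 0.834 -0.182  0.015]
spatula 0.81 [0.412 0.119 0.011]
```

View pics/s13.png

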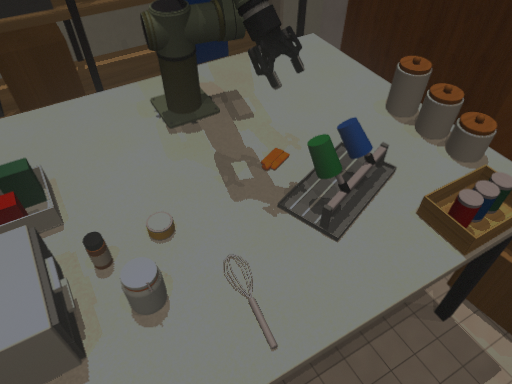

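Both cups are steady and the other items haven't moved. Handing in.

```bash
python3 -c "
from bench import order
print(order.close_job())"
```

```text
the job is handed in; nothing more can be done
None
```

I hung the blue tumbler on the left peg, then the green one on the right peg, and handed the job in at about 26 s. Each was slid on in line with its peg until I felt contact. I pressed at about 5 N for half a second, eased to about 2–3 N, then opened the gripper and backed off along the peg axis.

**Seating:** one second after release, both cups were still. Blue's inside floor is at 122 mm along the left peg, whose tip I measured at about 122.5 mm. Green's is at about 144.5 mm on the right peg, whose tip is at about 144 mm.

**How they hang:** blue lies parallel to its peg, resting on the rod. Green hangs about 10° off its peg, its rim resting on the rod and its floor on the tip. This did not change between checks.

**Everything else:** the jar, tuna tin and spatula measured where they were at the start. The whisk's reading came out 13 mm off in x. I put that down to the detector outlining less of it than before, as it looks unmoved in the picture. I did not measure the spice jar; it also looks unmoved.

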